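Pin the hold-down bar of a specimen shaker with a hairpin clip

TASK

Get the specimen shaker ready to run: lower its raised hold-down bar right down over the jar lids, then take the steel hairpin clip from the bench and slide its straight leg through the cross-hole of the stud that stands up through the bar, until the sprung leg snaps over the shank and hugs it, and no further. Do it by feel without forcing the bar or the clip, let go of it there, and leave the loose jar, the dropper bottle and the glove box where they are.

Things in the scene. Friction and masses are not known exactly. Their poses are not given: they have to be found in the camera images.
- shaker: Shaker, white housing 320 x 150 x 68 mm, fixed. Origin: centre of its underside; x from the end with dial and stud (nearest the robot) to the end with the bar's hinge, z up. On its rails rides a carriage with stud, bar and a rack of yellow-lidded jars (lid tops at z 162.5). The drive is off and free: pushed along x with over 3 N the carriage runs to the end of its stroke, 40 mm at most.
- bar (a joint): Hinge angle of the hold-down bar (rad): 0 = down, level, on its stop just over the lids; grows as the stud end rises; starts raised. A stiff hinge keeps it where it is left; about 2 N on the knob moves it. Flat steel bar, 38 mm wide, 4 mm thick, ends 26 mm beyond the stud, over which its 19 mm wide slot drops.
- bar_hinge (a point): Point on the bar's hinge axis (along the shaker's y), on the carriage, 230 mm from stud_hole along the shaker's +x, at z 165 in the shaker's frame; axes as the shaker's.
- bar_knob (a point): Centre of the top face of the black knob on the bar: 25 mm in diameter, top 18 mm above the bar's top face and 20 mm above the hinge axis when the bar is level; 155 mm from the hinge axis.
- stud_hole (a point): Centre of the cross-hole in the upright steel stud on the carriage, 16 mm in diameter, top 14 mm above this point; axes as the shaker's. The hole, 8 mm wide and high, runs level right through along x, open at both ends. The point is at z 172.5 in the shaker's frame, 5.5 mm above the top of the lowered bar; the jars begin 27 mm beyond it.
- clip: Double-coil hairpin (R) clip of 5 mm steel wire, 45 g, flat on the bench. Origin: centre of the coil on its underside, z up. Coil 26 mm outside diameter, 10 mm high: the place to grip. Straight leg along +x at y 10.5, z 2.5 to x 83, last 4 mm thinned to 3.4 mm. Sprung waved leg beside it on its -y side, same height, to x 75: flare, throat at x 51, belly at x 42, low second bump at x 34.
- clip_seat (a point): Point on the straight leg's axis that lies in the middle of the shank when the clip is home: x 42, y 10.5, z 2.5 in the clip's frame, axes as the clip's. Sliding the throat over the shank takes 6 to 17 N along the leg, up to some 10 mm short of home; then it snaps and the force drops to almost nothing. Pushed on, it climbs to 6 to 10 N and the belly slips past the shank towards the coil.
- clip_tip (a point): Tip of the straight leg: x 83, y 10.5, z 2.5 in the clip's frame.
- jar: Loose specimen jar with a yellow lid, 51 mm in diameter, 75 mm high, standing on the bench; bystander. Origin: centre of its underside.
- dropper: Amber dropper bottle, 52 mm in diameter, 152 mm high with its rubber bulb; bystander. Origin: centre of its underside.
- glove_box: White and blue glove carton 120 x 220 x 70 mm; bystander. Origin: centre of its underside.

How it is judged (in metres and radians):
On the way, in this order (a step that is already met when the one before it is completed fails the run):
1. the hold-down bar is lowered onto its stop, with the clip not yet in the stud (value of joint bar below 0.03 rad and distance between clip_seat and stud_hole above 0.03 m), for 0.2 s.
2. the clip's straight leg is through the stud and its sprung leg has snapped round the shank (distance between clip_seat and stud_hole below 0.004 m and angle between the x axis of clip and the x axis of stud_hole, either way round below 0.3 rad), for 0.2 s.
At the end, for the whole second after the job is handed in: The bar is down (within 0.03 rad of its stop), the clip is home: its seat point within 4 mm of the middle of the stud's hole, its straight leg along the hole (within 0.3 rad) and lying roughly flat (within 0.45 rad), at rest and let go (all of step 2 and value of joint bar below 0.03 rad and angle between the z axis of clip and the z axis of stud_hole, either way round below 0.45 rad and linear speed of clip below 0.02 m/s); the robot touches nothing.
It fails at once if the clip is forced against the stud or bar with more than 30 N (contact force between clip and shaker above 30 N).
It fails at once if the robot presses on the shaker, its bar or its jars with more than 35 N (contact force between any of the fingers, the arm and shaker above 35 N).
It fails at once if a bystander is pushed more than 20 mm or tipped (distance of any of jar, dropper, glove_box from where it was at the start of the episode above 0.02 m or angle between any of jar, dropper's own z axis and vertical above 0.4 rad).
It also fails if it takes over 70 s, if anything falls off the work surface, if the arm or the gripper's body presses on something with over 40 N, if the wrist force passes 120 N, or if a joint passes its speed limit or range.

ROBOT

A 6-joint arm with a two-finger parallel gripper is mounted at the origin on the work surface. World frame = base frame: x ahead of the robot, y to its left, z up, the work surface at z = 0. Lengths are in mm, angles in rad, forces in N, time in s.
With the tool pointing down it reaches from about 300 to 775 mm from the base axis. Payload 14.6 kg.
Tool frame: the origin (TCP) lies between the finger pads; the fingertips stand 8 mm ahead of it and the grasp point (between the pads) lies 11 mm behind it; z points along the fingers, y is the direction in which the jaws open and shut (so a half turn about z gives the same grasp; the last joint's range is limited). The gripper opens to 94 mm and grips with 3 to 60 N. Pads are 16 mm wide; open, the fingers measure 119 mm over their backs; the gripper's body (75 mm by 177 mm) begins 78 mm behind the grasp point.
Start: joints at [1.048, 0.3, 1.521, -0, 1.321, -0.067], TCP at [242.095, 493.841, 213.446] pointing down, gripper open.
Joint ranges: [-3.03, 3.03], [-0.79, 2.21], [0.23, 2.52], [-1.04, 4.18], [0, 3.07], [-2.55, 2.55]. Speed limits (rad/s): [2.22, 2.22, 2.57, 3.14, 3.14, 3.14].

INTERFACE

Orientations are given as [roll, pitch, yaw] about the fixed x, y, z axes, in that order (R = Rz(yaw) Ry(pitch) Rx(roll)).
In Python, from cell import manip gives the robot as it stands. The module is installed in compiled form; this text tells all that it offers.
- The arm moves only by the tool send_rows, never from a script. Its argument "series" is a list that holds one entry, the list of rows, each a list of 5 numbers: the opening, from 0 (shut) to 1 (fully open), then the shift along the tool's x, y, z in mm, then the turn about the tool's z in degrees. In form: [[[gripper, dx, dy, dz, roll], ...]]. A call has 1 to 10 rows; each row is the pose to reach, as a shift and turn from the pose commanded when the call began, along the tool's axes at that moment; what a row does not reach only later rows make up. A row lasts 1/10 s, in which the tool goes at most 50 mm and 8.59 degrees, less where a joint would pass 70% of its speed; a pose out of reach is approached as far as the arm can. A call with a gripper value outside its range is refused whole. The fingers move at their own pace and stop on an object; "newtons" is the grip in N (left out, the last holds). Time passes only in rows, so rows that repeat a pose let the fingers close. It gives the time, the measured TCP pose, the force and the opening at its end, in the units of the state.
- manip.read_state(): the state, without advancing time (a new reading comes with each control period).
- manip.camera(name): name is "scene" or "top" or "wrist"; returns a dict with "img" (384x512x3 uint8, red, green, blue), "vfov" (degrees; the focal length in pixels is half the picture's height over the tangent of half this angle, whatever the lens; pixels are square), "cx", "cy" (the principal point, pixels), "pose" (4x4, takes a point from camera to world coordinates); the wrist camera has in their place "T_tool_cam" (4x4, takes a point from camera to tool coordinates, whose origin is the TCP and whose axes are the flange's). Camera axes: x right, y down, z forward; pixel columns grow to the right and rows downward; lengths in mm; the calibration is good to about 2 mm. A picture is of the moment at which its call begins: read the wrist's pose just before it. There is no depth.
- manip.sign_off(): hands the job in, once; it reports no verdict.
Trained networks look in a picture, given as the dict that the camera call returned (one of the last four; its "shot" number tells which), for a name from the list of things; names that differ only in an ending like _2 or _b are one class to them, and where a whole thing is asked for, a point or a joint stands for the part that bears it (a point fixed in the world has none). Each returns a list of dicts, best first, with "conf" (0 to 1); they miss things now and then, are a little off and sometimes report something else, mostly with a low value. They report only what shows in the picture. A call takes as long as a camera call.
- manip.find_in(target, picture): "rect" ([left, top, width, height] in pixels, round what is visible of it).
- manip.silhouettes(target, picture): "pixels" (384x512 bool, what is visible of it) and "rect" ([left, top, width, height] in pixels, round what is visible of it).
The state is a dict: "clock": time; "joints": joint angles; "qd": joint speeds; "effort": joint torques, N m; "eef_pos": TCP position; "eef_rot": TCP orientation; "wrist_force": force on the tool from outside, world axes, zero at the start; "moment": the same for the moment, N m; "finger_gap": finger opening in mm.
Only numpy, scipy, OpenCV 4.12 (cv2) and the standard library are available. Lean on these libraries where they do the work, as an engineer would, in place of code of your own. Each camera call takes 0.05 s, during which the arm holds its last target. There are 200 camera calls.

## Working session

There is one attempt and no reset: what is moved stays moved. The work goes in short steps, Python scripts to look and compute and a tool call to move; the robot and the scene stay as the last step left them, time stands still between calls to the robot, and variables do not carry over. Pictures are saved under pics/ and viewed, about 8 in all and at most 12, crops included, and the job is handed in when it is done.

Besides the shell and the picture viewer there is one more tool, called after "Emit:" by a JSON object that holds its "name" and its "arguments", one argument or row to a line. send_rows: Moves the arm, as the interface text tells. Its arguments: {"type":"object","properties":{"series":{"type":"array"},"newtons":{"type":"number"}},"required":["series"]}

```bash
mkdir -p pics; cat > h.py <<'E'
import numpy as np, cv2
from cell import manip
from scipy.spatial.transform import Rotation as R
def Tst(s=None):
    s=s or manip.read_state(); T=np.eye(4); T[:3,:3]=R.from_euler('xyz',s['eef_rot']).as_matrix(); T[:3,3]=s['eef_pos']; return T
def cam(n):
    T=Tst(); c=manip.camera(n)
    c['P']=c['pose'] if n!='wrist' else T@c['T_tool_cam']
    c['f']=c['img'].shape[0]/2/np.tan(np.radians(c['vfov']/2)); return c
def save(c,name,crop=None,s=1):
    im=c['img'][:,:,::-1]
    if crop: x,y,w,h=crop; im=im[y:y+h,x:x+w]
    cv2.imwrite('pics/'+name,cv2.resize(im,None,fx=s,fy=s,interpolation=cv2.INTER_CUBIC))
def onz(c,u,v,z):
    P=c['P']; d=P[:3,:3]@np.array([(u-c['cx'])/c['f'],(v-c['cy'])/c['f'],1]); o=P[:3,3]
    return o+d*(z-o[2])/d[2]
def proj(c,p):
    P=c['P']; q=P[:3,:3].T@(np.array(p,float)-P[:3,3]); return np.array([c['cx']+c['f']*q[0]/q[2],c['cy']+c['f']*q[1]/q[2]])
E
python3 - <<'E'
from h import *
s=manip.read_state(); print({k:np.round(v,3) for k,v in s.items()})
a=cam('scene'); b=cam('top'); 
ims=[]
for n,c in (('scene',a),('top',b)):
    print(n,c['vfov'],c['cx'],c['cy'],np.round(c['P'],2).tolist())
    save(c,n+'0.png',s=1.5)
    for t in ['shaker','bar','clip','jar','dropper','glove_box','bar_knob','stud_hole']:
        r=manip.find_in(t,c); print(t,[(np.round(x['rect']).tolist(),round(x['conf'],2)) for x in r[:3]])
E
```

```text
{'clock': np.float64(0.0), 'joints': array([ 1.048,  0.3  ,  1.522, -0.   ,  1.321, -0.067]), 'qd': array([-0.   ,  0.001, -0.002, -0.001, -0.   ,  0.   ]), 'effort': array([-1.0000e-03, -5.3181e+01, -3.5274e+01,  7.1000e-02,  2.4000e-02,
       -0.0000e+00]), 'eef_pos': array([241.967, 493.621, 212.865]), 'eef_rot': array([-3.14 , -0.   ,  2.686]), 'wrist_force': array([ 0.353,  0.666, -0.181]), 'moment': array([-0.004, -0.017, -0.054]), 'finger_gap': np.float64(93.887)}
scene 46.00737621425926 256.754059400878 198.79790681510758 [[-0.4, 0.65, -0.64, 1512.82], [0.92, 0.29, -0.27, 380.68], [0.01, -0.7, -0.72, 1119.82], [0.0, 0.0, 0.0, 1.0]]
shaker []
bar [([243.0, 152.0, 38.0, 86.0], 0.97)]
clip [([358.0, 229.0, 7.0, 18.0], 0.67), ([230.0, 156.0, 59.0, 105.0], 0.56)]
jar [([178.0, 150.0, 13.0, 24.0], 0.82)]
dropper [([328.0, 239.0, 18.0, 36.0], 0.8)]
glove_box [([117.0, 189.0, 81.0, 55.0], 0.87)]
bar_knob [([245.0, 154.0, 37.0, 86.0], 0.97)]
stud_hole [([230.0, 156.0, 60.0, 109.0], 0.58)]
top 54.76567644006054 253.58965104643173 192.06899520249246 [[0.01, -0.99, 0.1, 538.81], [-1.0, -0.0, 0.02, 0.36], [-0.02, -0.1, -0.99, 979.79], [0.0, 0.0, 0.0, 1.0]]
shaker [([206.0, 108.0, 74.0, 136.0], 0.74)]
bar [([223.0, 113.0, 31.0, 113.0], 0.71), ([206.0, 106.0, 73.0, 138.0], 0.55), ([132.0, 214.0, 10.0, 28.0], 0.46)]
clip [([134.0, 209.0, 10.0, 35.0], 0.55)]
jar [([384.0, 249.0, 31.0, 21.0], 0.79), ([208.0, 108.0, 73.0, 135.0], 0.57)]
dropper [([130.0, 158.0, 32.0, 22.0], 0.72)]
glove_box [([328.0, 126.0, 98.0, 55.0], 0.82), ([382.0, 247.0, 32.0, 25.0], 0.3)]
bar_knob [([227.0, 116.0, 33.0, 111.0], 0.82)]
stud_hole [([212.0, 114.0, 65.0, 124.0], 0.8)]
```

View pics/top0.png

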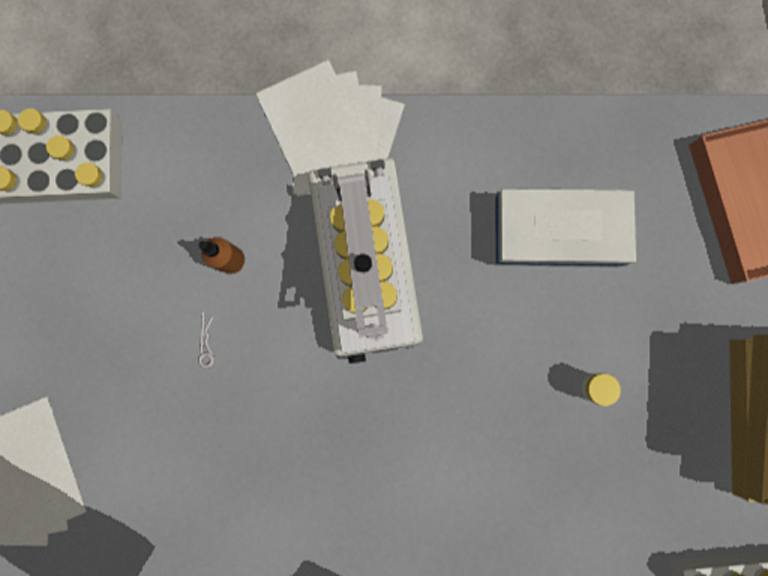

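View pics/scene0.png

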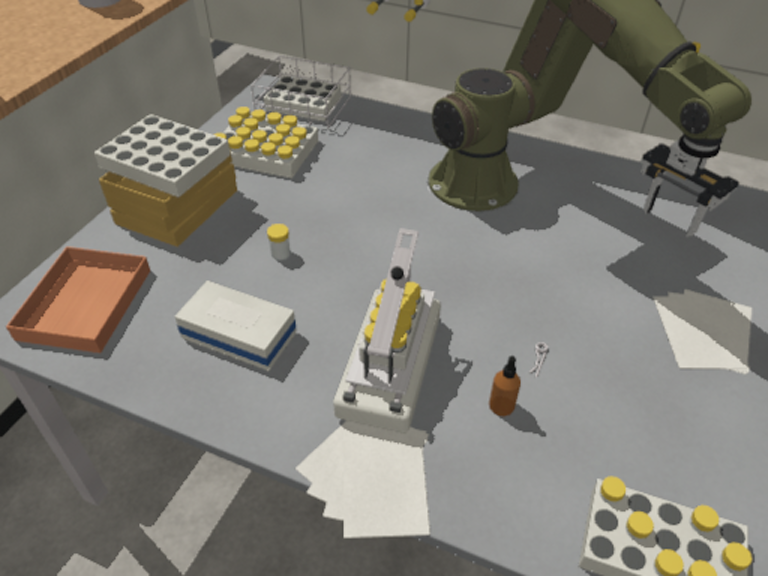

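The top picture shows the shaker near (365,260), its stud end facing the robot, and the raised bar's knob at (363,262). The clip's coil is at (206,360) with the legs pointing up (+x). The dropper bottle is at (222,255) and the loose jar at (603,389). In the scene picture the bar is up, with its knob at (397,273) and its end at (405,235).

```bash
python3 - <<'E'
from h import *
a=cam('scene'); b=cam('top')
for p in [(339,357),(422,345),(312,172),(393,160)]: print('corner',onz(b,p[0]/1.5,p[1]/1.5,68).round(1))
print('coil',onz(b,206/1.5,360/1.5,5).round(1),'tip',onz(b,204/1.5,314/1.5,3).round(1), onz(b,211/1.5,318/1.5,3).round(1))
print('coil scene',onz(a,542/1.5,347/1.5,5).round(1))
def tri(p,q):
    A=[];B=[]
    for c,u in ((a,p),(b,q)):
        P=c['P']; d=P[:3,:3]@np.array([(u[0]/1.5-c['cx'])/c['f'],(u[1]/1.5-c['cy'])/c['f'],1]); d/=np.linalg.norm(d)
        M=np.eye(3)-np.outer(d,d); A.append(M);B.append(M@P[:3,3])
    x=np.linalg.solve(A[0]+A[1],B[0]+B[1]); print('res',[np.linalg.norm(A[i]@x-B[i]).round(1) for i in (0,1)]); return x
k=tri((397,272),(363,262)); print('knob',k.round(1))
e=tri((406,231),(373,335)); print('barend',e.round(1))
for n,c in (('scene',a),('top',b)):
    for t in ('clip','bar'):
        r=manip.silhouettes(t,c)
        if r: m=r[0]['pixels']; ys,xs=np.nonzero(m); print(n,t,r[0]['conf'],xs.mean(),ys.mean(),m.sum())
w=cam('wrist'); print(np.round(w['T_tool_cam'],3).tolist(),w['vfov'],w['cx'],w['cy'])
E
```

```text
corner [520.3  85.4  68. ]
corner [540.6 -49.7  68. ]
corner [830.2 135.6  68. ]
corner [851.1  -1.1  68. ]
coil [512.1 324.4   5. ] tip [592.7 331.8   3. ] [585.7 319.1   3. ]
coil scene [509.6 325.2   5. ]
res [np.float64(0.8), np.float64(0.8)]
knob [650.7  39.7 239. ]
res [np.float64(2.8), np.float64(2.8)]
barend [553.7  21.4 258.6]
scene clip 0.5 359.5980392156863 236.07843137254903 102
scene bar 0.76 259.9836779107726 200.96735582154517 919
top clip 0.49 136.78313253012047 235.03012048192772 166
top bar 0.65 240.88244680851065 168.31436170212766 1880
[[0.0, -0.966, -0.258, 74.983], [1.0, 0.0, 0.0, -0.141], [0.0, -0.258, 0.966, -171.099], [0.0, 0.0, 0.0, 1.0]] 61.92954950865508 249.2732672354376 195.59186835939556
```

```bash
cat >> h.py <<'E'
def go(p,yaw):
    T=Tst(); d=T[:3,:3].T@(np.array(p,float)-T[:3,3]); y0=manip.read_state()['eef_rot'][2]
    print('shift',d.round(1),'roll',np.degrees(-((yaw-y0+np.pi)%(2*np.pi)-np.pi)).round(2))
E
python3 -c "
from h import *
go((640,38,300),0.156)"
```

```text
shift [-557.9 -234.1  -86.6] roll 144.95
```

Emit:
{"name": "send_rows", "arguments": {
  "series": [
    [[0,0,0,-45,0],[0,0,0,-87,0],[0,-558,-234,-87,145],[0,-558,-234,-87,145],[0,-558,-234,-87,145],[0,-558,-234,-87,145],[0,-558,-234,-87,145],[0,-558,-234,-87,145],[0,-558,-234,-87,145],[0,-558,-234,-87,145]]
  ]
}}

```text
clock: 2.25
eef_pos: [506.3, 190.7, 300.6]
eef_rot: [3.141, -0.0, 1.48]
wrist_force: [1.4, 1.3, -0.4]
finger_gap: 17.4
```

```bash
python3 -c "
from h import *
go((640,38,300),0.156)"
```

```text
shift [-139.9  147.1    0.7] roll 75.84
```

Emit:
{"name": "send_rows", "arguments": {
  "series": [
    [[0,-140,147,0,76],[0,-140,147,0,76],[0,-140,147,0,76],[0,-140,147,0,76],[0,-140,147,0,76],[0,-140,147,0,76],[0,-140,147,0,76],[0,-140,147,0,76],[0,-140,147,0,76],[0,-140,147,0,76]]
  ]
}}

```text
clock: 3.25
eef_pos: [639.8, 40.6, 300.4]
eef_rot: [3.142, 0.0, 0.157]
wrist_force: [-0.2, 0.7, -0.1]
finger_gap: 0.3
```

```bash
python3 - <<'E'
from h import *
s=manip.read_state(); print(s['eef_pos'],s['eef_rot'],s['joints'].round(2) if hasattr(s['joints'],'round') else s['joints'])
w=cam('wrist'); save(w,'w1.png',s=1.5)
for t in ('bar_knob','bar','stud_hole','shaker'):
    print(t,[(r['rect'],r['conf']) for r in manip.find_in(t,w)[:2]])
print('knob proj',proj(w,(650.7,39.7,239)),'lvl hole',proj(w,(559.5,22.8,172.5)))
E
```

```text
[639.81308561  40.58063781 300.37166108] [3.14157933e+00 1.04792470e-04 1.57332152e-01] [ 0.01  0.47  1.09 -0.    1.58  1.42]
bar_knob [([230.3, 13.2, 48.9, 241.4], 0.56)]
bar [([227.0, 9.6, 52.4, 247.0], 0.82)]
stud_hole [([201.4, 9.6, 105.0, 242.5], 0.7), ([42.9, 162.5, 22.2, 62.8], 0.2)]
shaker [([185.4, 0.3, 132.5, 255.4], 0.89)]
knob proj [252.59230328 198.12688657] lvl hole [254.00295084 267.78815683]
```

View pics/w1.png

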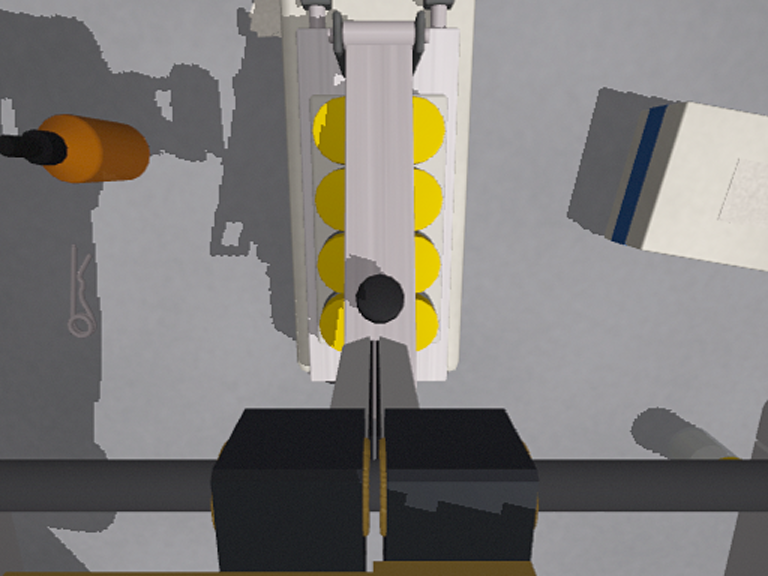

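The wrist view shows the bar and knob in line with the tool: knob centre at (380,298), against a prediction of (379,297). Shaker yaw is about 0.157. Next I press the bar down along its arc.

Emit:
{"name": "send_rows", "arguments": {
  "series": [
    [[0,10,2.5,20,0],[0,10,2.5,38,0],[0,10,2.5,44,0],[0,10,2.5,48,0],[0,9.5,2.5,52,0],[0,8.5,2.5,56,0],[0,7,2.5,60,0],[0,5.5,2.5,64,0],[0,4,2.5,68,0],[0,4,2.5,68,0]]
  ]
}}

```text
clock: 4.5
eef_pos: [643.8, 38.7, 231.8]
eef_rot: [-3.141, 0.001, 0.159]
wrist_force: [-0.3, -0.6, 0.1]
finger_gap: 0.5
```

```bash
python3 - <<'E'
from h import *
w=cam('wrist');a=cam('scene')
A=cv2.resize(w['img'][120:340,130:390],None,fx=1.5,fy=1.5); B=cv2.resize(a['img'][120:290,200:340],None,fx=2.4,fy=2.4)
h=min(A.shape[0],B.shape[0]); c=dict(img=np.hstack([A[:h],B[:h]])); save(c,'p4.png')
print(manip.read_state()['wrist_force'],manip.read_state()['effort'])
E
```

```text
[-0.58783942  0.22650145  0.6027656 ] [-2.52149283e-02 -6.57829928e+01 -3.62910569e+01  2.23804498e-02
 -9.19365557e-02 -2.01399300e-03]
```

View pics/p4.png

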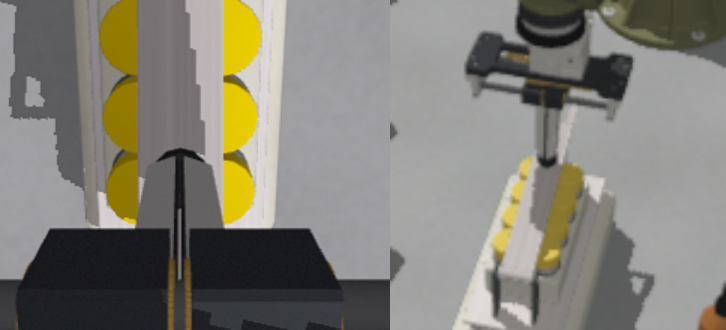

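The fingers sit on the knob and the bar is following them down, so I continue along the arc.

Emit:
{"name": "send_rows", "arguments": {
  "series": [
    [[0,-1.5,0,4,0],[0,-3,0,8,0],[0,-4,0,12,0],[0,-5.5,0,16,0],[0,-6.5,0,20,0],[0,-7.5,0,24,0],[0,-8.5,0,28,0],[0,-9,0,31,0],[0,-9.5,0,33,0],[0,-9.5,0,33,0]]
  ]
}}

```text
clock: 5.6
eef_pos: [634.6, 37.3, 199.1]
eef_rot: [-3.142, 0.001, 0.159]
wrist_force: [-0.4, -0.5, -0.2]
finger_gap: 0.3
```

Emit:
{"name": "send_rows", "arguments": {
  "series": [
    [[0,-0.3,0,1.5,0],[0,-0.5,0,3,0],[0,-0.5,0,4,0],[0,-0.5,0,5,0],[0,-0.5,0,5,0]]
  ]
}}

```text
clock: 6.1
eef_pos: [634.2, 37.2, 194.2]
eef_rot: [-3.142, 0.0, 0.159]
wrist_force: [0.1, 0.0, -0.2]
finger_gap: 0.5
```

Emit:
{"name": "send_rows", "arguments": {
  "series": [
    [[0,0,0,1,0],[0,0,0,1.5,0],[0,0,0,2,0],[0,0,0,2,0]]
  ]
}}

```text
clock: 6.5
eef_pos: [634.4, 37.2, 193.2]
eef_rot: [3.141, -0.001, 0.159]
wrist_force: [-2.5, -0.0, 7.6]
finger_gap: 0.5
```

Emit:
{"name": "send_rows", "arguments": {
  "series": [
    [[0,0,0,0.7,0],[0,0,0,1,0],[0,0,0,1,0],[0,0,0,1,0]]
  ]
}}

```text
clock: 6.9
eef_pos: [634.8, 37.3, 193.2]
eef_rot: [3.141, -0.003, 0.159]
wrist_force: [-3.7, 0.2, 11.1]
finger_gap: 0.4
```

Contact force climbs from 0 to 11 N while z holds at 193.2, which is the computed level height. The bar is on its stop. I back off to look at the stud.

Emit:
{"name": "send_rows", "arguments": {
  "series": [
    [[0,0,0,-40,0],[0,0,0,-80,0],[0.6,-45,2,-97,0],[0.6,-90,2.6,-97,0],[0.6,-137,2.6,-97,0],[0.6,-137,2.6,-97,0],[0.6,-137,2.6,-97,0]]
  ]
}}

```text
clock: 7.6
eef_pos: [499.4, 12.8, 289.2]
eef_rot: [3.141, -0.002, 0.159]
wrist_force: [0.8, 0.2, -0.2]
finger_gap: 36.7
```

```bash
python3 - <<'E'
from h import *
s=manip.read_state(); print(s['eef_pos'],s['eef_rot'])
w=cam('wrist'); save(w,'w5.png',(170,0,180,384),1.55)
big=w['img'][60:300,160:360]; save(dict(img=big),'w5.png',s=2.5)
print('hole',proj(w,(559.5,22.8,172.5)),'top',proj(w,(559.5,22.8,186.5)),'knob',proj(w,(633.6,34.3,185)))
b=cam('top'); print('knob top',proj(b,(633.6,34.3,185)))
r=manip.silhouettes('clip',b); print([ (x['rect'],x['conf']) for x in r])
r=manip.silhouettes('clip',w); print([ (x['rect'],x['conf']) for x in r])
E
```

```text
[499.35919268  12.7870845  289.24161015] [ 3.14125670e+00 -1.77946158e-03  1.59034083e-01]
hole [248.76300746 126.48712038] top [248.74164924 127.28502859] knob [249.22901887  29.35265743]
knob top [245.32635993 186.39791455]
[]
[([17.1, 57.3, 28.2, 74.6], 0.95), ([222.8, 0.0, 50.2, 156.9], 0.17)]
```

View pics/w5.png

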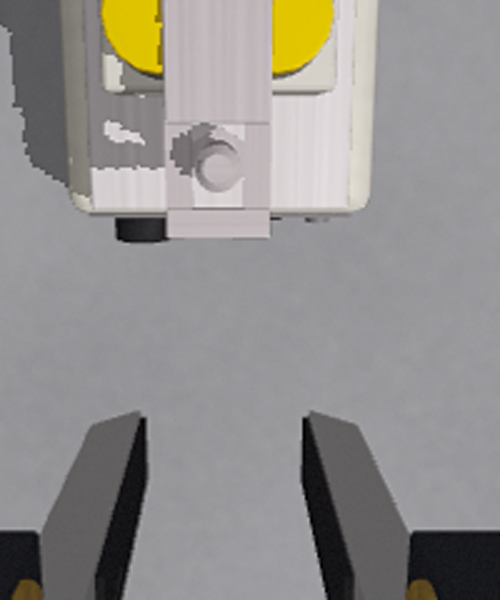

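The bar is down: the stud top shows through the slot at crop (217,163), i.e. image (246.8,125.2), within 2 px of the prediction. Bar and tool yaw agree at 0.159. Now to the clip.

```bash
python3 -c "
from h import *
go((500,324,150),-0.035)"
```

```text
shift [  49.1 -307.1  138.1] roll 11.15
```

Emit:
{"name": "send_rows", "arguments": {
  "series": [
    [[0.6,10,-50,0,5],[0.6,20,-100,0,11],[0.6,30,-150,0,11],[0.6,40,-200,20,11],[0.6,49,-240,50,11],[0.6,49,-280,80,11],[0.6,49,-307,110,11],[0.6,49,-307,138,11],[0.6,49,-307,138,11],[0.6,49,-307,138,11]]
  ]
}}

```text
clock: 8.8
eef_pos: [499.7, 323.8, 150.8]
eef_rot: [3.141, 0.0, -0.033]
wrist_force: [0.9, -0.3, 1.0]
finger_gap: 56.2
```

```bash
python3 - <<'E'
from h import *
s=manip.read_state(); print(s['eef_pos'],s['eef_rot'])
w=cam('wrist'); save(dict(img=w['img'][60:300,130:370]),'w6.png',s=2.5)
r=manip.silhouettes('clip',w)[0]; m=r['pixels']; print(r['rect'],r['conf'])
E
```

```text
[499.65791078 323.78542169 150.84078366] [ 3.14136046e+00  2.01572696e-04 -3.27913889e-02]
[232.7, 88.6, 31.7, 101.0] 0.94
```

View pics/w6.png

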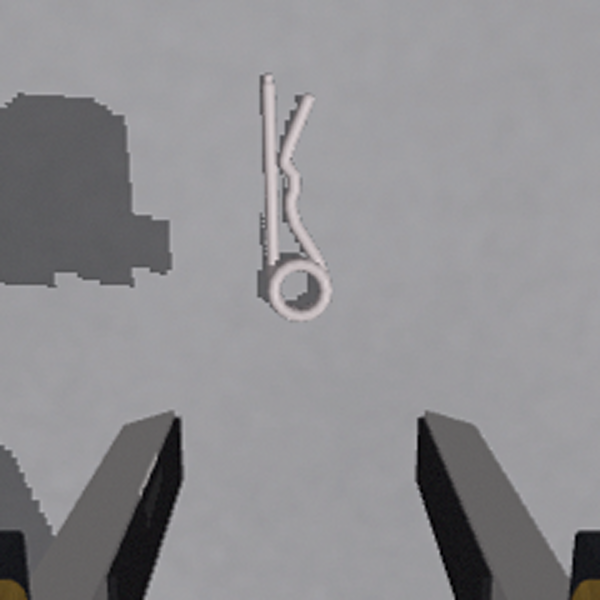

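The clip is clear: straight leg from crop (267,76) to (274,262), coil centre (300,290).

```bash
cat > clip.py <<'E'
from h import *
import sys
def clippose(w,tip,base,coil,sc,off):
    f=lambda p,z: onz(w,p[0]/sc+off[0],p[1]/sc+off[1],z)
    t,b,c=f(tip,2.5),f(base,2.5),f(coil,8); d=(t-b); yaw=np.arctan2(d[1],d[0]); 
    Rz=R.from_euler('z',yaw).as_matrix(); o=t-Rz@[83,10.5,2.5]
    print('tip',t.round(1),'coil',c.round(1),'from tip',o.round(1),'yaw',yaw.round(4)); return c,o,yaw
E
python3 - <<'E'
from clip import *
w=cam('wrist')
c,o,y=clippose(w,(267,74),(274,262),(300,290),2.5,(130,60))
go(((c[0]+o[0])/2,(c[1]+o[1])/2,60),y)
E
```

```text
tip [594.4 332.6   2.5] coil [511.2 322.7   8. ] from tip [511.4 322.4   0. ] yaw -0.0039
shift [11.   0.8 92.4] roll -1.7
```

Emit:
{"name": "send_rows", "arguments": {
  "series": [
    [[0.6,11,0.8,40,-1.7],[0.6,11,0.8,80,-1.7],[0.5,11,0.8,115,-1.7],[0.5,11,0.8,130,-1.7],[0.5,11,0.8,137,-1.7],[0.5,11,0.8,140.5,-1.7],[0.5,11,0.8,140.5,-1.7]]
  ]
}}

```text
clock: 9.65
eef_pos: [510.8, 322.9, 11.3]
eef_rot: [-3.141, -0.002, -0.003]
wrist_force: [0.1, 0.2, 0.2]
finger_gap: 47.2
```

```bash
python3 - <<'E'
from h import *
s=manip.read_state(); print(s['eef_pos'],s['eef_rot'],s['wrist_force'],s['finger_gap'])
w=cam('wrist'); save(dict(img=w['img'][180:384,150:350]),'w7.png',s=2.9)
E
```

```text
[510.77656451 322.94449968  11.29795682] [-3.14062342e+00 -1.75898131e-03 -2.99625401e-03] [0.10174246 0.16137034 0.15607513] 47.17909638752042
```

View pics/w7.png

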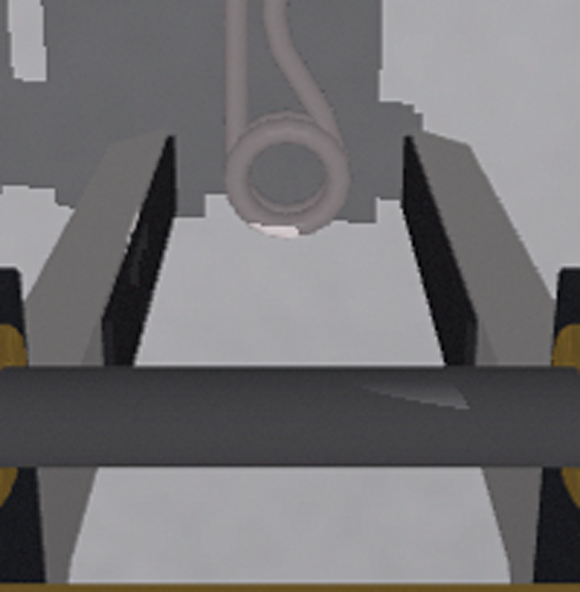

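The coil at crop (288,175) lies centred between the jaws, whose tips are at (175,135) and (403,135). I go down 2 mm and close.

Emit:
{"name": "send_rows", "arguments": {
  "series": [
    [[0.5,0,0,1,0],[0.5,0,0,2,0],[0.2,0,0,2,0],[0.1,0,0,2,0],[0.1,0,0,2,0],[0.1,0,0,2,0],[0.1,0,0,2,0],[0.1,0,0,2,0]]
  ],
  "newtons": 50
}}

```text
clock: 10.5
eef_pos: [510.3, 322.7, 8.3]
eef_rot: [-3.141, -0.001, -0.003]
wrist_force: [-1.1, -0.4, 5.0]
finger_gap: 24.7
```

Emit:
{"name": "send_rows", "arguments": {
  "series": [
    [[0.1,0,0,-10,0],[0.1,0,0,-40,0],[0.1,0,0,-90,0],[0.1,0,0,-140,0],[0.1,0,0,-190,0],[0.1,0,0,-230,0],[0.1,0,0,-230,0],[0.1,0,0,-230,0]]
  ]
}}

```text
clock: 11.3
eef_pos: [509.9, 322.5, 238.3]
eef_rot: [-3.141, -0.001, -0.003]
wrist_force: [0.1, 0.2, -1.3]
finger_gap: 25.0
```

```bash
python3 - <<'E'
from h import *
s=manip.read_state(); print(s['eef_pos'],s['eef_rot'],s['wrist_force'],s['finger_gap'])
w=cam('wrist'); save(dict(img=w['img'][120:340,150:350]),'w8.png',s=2.7)
# stud from picture 5
T=np.eye(4);T[:3,:3]=R.from_euler('xyz',[3.1413,-.0018,.159]).as_matrix();T[:3,3]=[499.36,12.79,289.24]
v=dict(w);v['P']=T@w['T_tool_cam']; st=onz(v,246.8,125.2,186.5); print('stud',st.round(1))
# expected clip pixels for nominal grip: TCP 8.3 above underside, centred
T=Tst()
def cp(p): return T@np.r_[p[0],-p[1],8.3-p[2],1]
for n,p in dict(tip=(83,10.5,2.5),mid=(42,10.5,2.5),base=(15,10.5,2.5),coil=(0,0,10)).items():
    q=proj(w,cp(p)[:3]); print(n,((q-[150,120])*2.7).round(1))
u=np.array([np.cos(.159),np.sin(.159)]); n=np.array([-u[1],u[0]])
p=st[:2]-u*105-n*10.5; go((p[0],p[1],s['eef_pos'][2]),.159)
E
```

```text
[509.91681374 322.53493857 238.29732207] [-3.14123396e+00 -5.35083662e-04 -2.96060413e-03] [ 0.06787808  0.18246171 -1.26773991] 25.035894638629873
stud [560.9  24.6 186.5]
tip [215.3 -68.4]
mid [218.2 136.7]
base [220.  259.3]
coil [268.3 337.3]
shift [-49.7 324.9  -1. ] roll -9.28
```

View pics/w8.png

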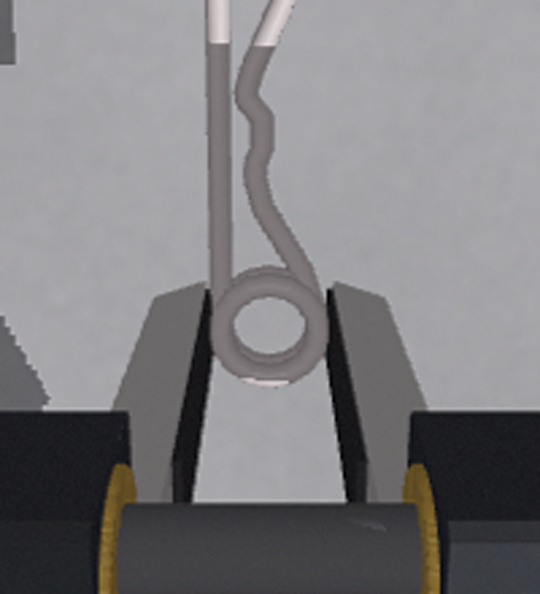

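The clip is held square: the straight leg at crop x 218–221 matches the nominal grip, and the coil at (269,326) is about 1–2 mm forward. I carry it to just short of the stud.

Emit:
{"name": "send_rows", "arguments": {
  "series": [
    [[0.1,-10,45,0,0],[0.1,-20,90,0,-3],[0.1,-30,135,0,-6],[0.1,-40,180,0,-9.3],[0.1,-50,225,0,-9.3],[0.1,-60,270,0,-9.3],[0.1,-64.5,315,0,-9.3],[0.1,-64.5,327.3,20,-9.3],[0.1,-64.5,327.3,40,-9.3],[0.1,-64.5,327.3,40,-9.3]]
  ],
  "newtons": 60
}}

```text
clock: 12.35
eef_pos: [442.8, -4.8, 194.7]
eef_rot: [-3.14, 0.006, 0.158]
wrist_force: [0.6, 0.2, -1.1]
finger_gap: 25.0
```

```bash
python3 - <<'E'
from h import *
s=manip.read_state(); print(s['eef_pos'],s['eef_rot'],s['wrist_force'],s['finger_gap'])
w=cam('wrist'); save(dict(img=w['img'][0:280,160:340]),'w9.png',s=2.14)
np.save('w9.npy',w['img'])
T=Tst()
def cp(p): return (T@np.r_[p[0]+1.5,-p[1],8.3-p[2],1])[:3]
for n,p in dict(tip=(83,10.5,2.5),mid=(42,10.5,2.5),coil=(0,0,10)).items(): print(n,((proj(w,cp(p))-[160,0])*2.14).round(1))
print('studtop',((proj(w,(560.9,24.6,186.5))-[160,0])*2.14).round(1))
E
```

```text
[442.80883404  -4.8039666  194.66820668] [-3.13993009  0.00641067  0.15825203] [ 0.57403535  0.16207499 -1.05748758] 25.013121166675003
tip [146.6 190.3]
mid [149.3 357.2]
coil [190.  519.6]
studtop [146.5  29.8]
```

View pics/w9.png

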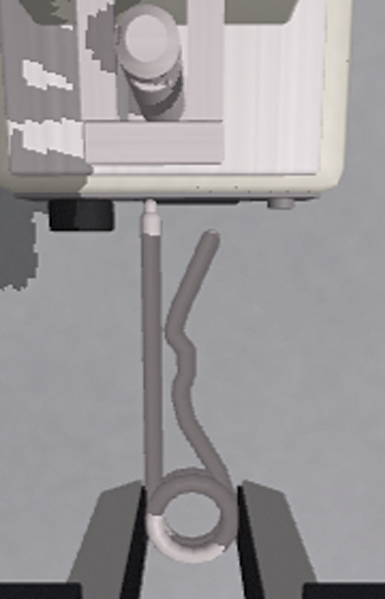

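Emit:
{"name": "send_rows", "arguments": {
  "series": [
    [[0.1,0,0,0,0],[0.1,0,0,0,0],[0.1,0,0,0,0]]
  ]
}}

```text
clock: 12.7
eef_pos: [444.8, -4.2, 198.5]
eef_rot: [3.141, -0.001, 0.16]
wrist_force: [0.3, 0.5, -0.4]
finger_gap: 24.7
```

```bash
python3 -c "
from h import *
s=manip.read_state(); print(s['eef_pos'],s['eef_rot'])"
```

```text
[444.8015991   -4.24395594 198.46726277] [ 3.14142224e+00 -7.74408492e-04  1.59908600e-01]
```

Emit:
{"name": "send_rows", "arguments": {
  "series": [
    [[0.1,0,0,8,0],[0.1,0,0,16,0],[0.1,0,0,20.2,0],[0.1,0,0,20.2,0],[0.1,0,0,20.2,0],[0.1,0,0,20.2,0]]
  ]
}}

```text
clock: 13.3
eef_pos: [444.7, -4.5, 178.0]
eef_rot: [3.142, -0.0, 0.159]
wrist_force: [0.7, -0.3, -1.0]
finger_gap: 24.9
```

```bash
python3 - <<'E'
from h import *
s=manip.read_state(); print(s['eef_pos'],s['eef_rot'],s['wrist_force'])
w=cam('wrist'); crop=(195,0,80,110); save(w,'w10.png',crop,5.4)
cv2.imwrite('full10.png',w['img'][:,:,::-1])
g=w['img'].mean(2)
for r in (110,130,150,170,190): print(r,g[r,215:245].astype(int).tolist())
E
```

```text
[444.70228329  -4.52106926 177.95817629] [ 3.14151293e+00 -3.24449563e-04  1.59332604e-01] [ 0.69722813 -0.28645664 -1.01986932]
110 [154, 154, 156, 155, 157, 157, 157, 157, 156, 151, 119, 117, 157, 177, 190, 200, 202, 199, 184, 101, 142, 159, 158, 157, 158, 159, 157, 157, 156, 157]
130 [157, 156, 156, 156, 158, 159, 158, 159, 158, 159, 152, 109, 108, 115, 119, 121, 116, 114, 107, 104, 132, 160, 158, 158, 158, 158, 158, 156, 159, 152]
150 [160, 160, 159, 159, 158, 158, 158, 158, 159, 160, 155, 120, 105, 114, 117, 119, 117, 115, 109, 108, 136, 159, 139, 105, 113, 116, 119, 119, 115, 110]
170 [157, 157, 157, 156, 157, 157, 156, 158, 158, 159, 159, 153, 99, 113, 117, 118, 116, 114, 110, 106, 127, 162, 160, 159, 159, 158, 154, 124, 101, 111]
190 [156, 157, 157, 157, 157, 158, 157, 157, 158, 157, 159, 152, 109, 106, 114, 118, 118, 115, 111, 105, 117, 162, 159, 159, 160, 155, 121, 107, 113, 117]
```

View pics/w10.png

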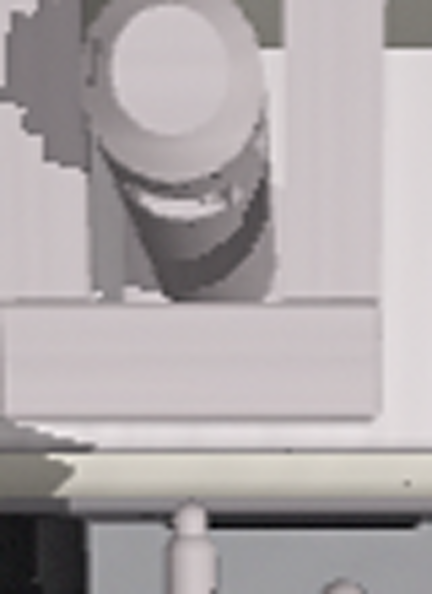

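The hole mouth is visible at crop (188,203), and the straight leg (tip at (190,508)), extended along the tool axis, meets it to about 0.3 mm. I advance slowly by feel.

Emit:
{"name": "send_rows", "arguments": {
  "series": [
    [[0.1,6,0,-0.3,0],[0.1,12,0,-0.3,0],[0.1,18,0,-0.3,0],[0.1,22,0,-0.3,0],[0.1,24,0,-0.3,0],[0.1,26,0,-0.3,0],[0.1,28,0,-0.3,0],[0.1,30,0,-0.3,0],[0.1,31,0,-0.3,0],[0.1,31,0,-0.3,0]]
  ]
}}

```text
clock: 14.35
eef_pos: [475.3, 0.4, 178.0]
eef_rot: [-3.142, 0.0, 0.159]
wrist_force: [1.0, 0.2, 0.2]
finger_gap: 24.9
```

```bash
python3 - <<'E'
from h import *
s=manip.read_state(); print(s['eef_pos'],s['eef_rot'],s['wrist_force'],s['moment'])
w=cam('wrist'); save(w,'w11.png',(190,0,90,120),5)
E
```

```text
[4.75250611e+02 4.30763608e-01 1.78036071e+02] [-3.14156434e+00  3.66984959e-05  1.59347408e-01] [0.97285428 0.21114946 0.19108949] [-0.03864204  0.14675479  0.01931013]
```

View pics/w11.png

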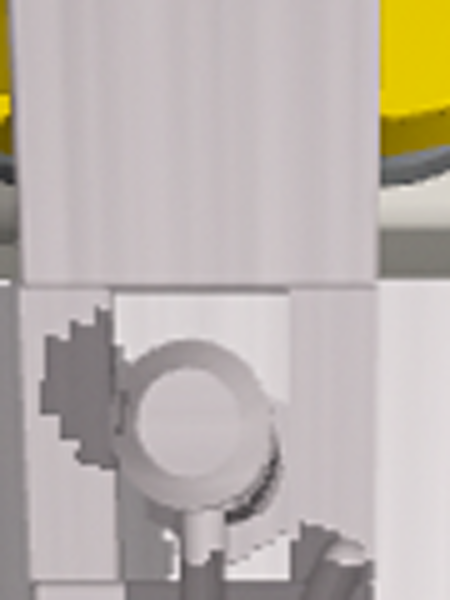

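```bash
python3 - <<'E'
from h import *
w=cam('wrist'); g=w['img'].mean(2); cv2.imwrite('full11.png',w['img'][:,:,::-1])
for r in (76,80,84,88,92): print(r,g[r,208:252].astype(int).tolist())
for r in (102,106,118,124,130,150,170): print(r,g[r,218:246].astype(int).tolist())
E
```

```text
76 [122, 122, 121, 117, 103, 125, 132, 132, 133, 132, 131, 141, 176, 197, 198, 196, 195, 196, 196, 196, 195, 196, 196, 196, 197, 195, 188, 177, 179, 178, 179, 181, 180, 186, 207, 216, 212, 212, 210, 205, 191, 193, 194, 194]
80 [122, 122, 121, 122, 127, 126, 105, 110, 129, 141, 185, 196, 194, 194, 194, 194, 195, 194, 194, 195, 194, 194, 194, 195, 194, 194, 194, 195, 194, 189, 184, 183, 183, 184, 185, 187, 193, 193, 199, 202, 193, 194, 194, 195]
84 [122, 122, 120, 123, 136, 128, 111, 134, 141, 175, 198, 195, 195, 195, 195, 195, 195, 196, 196, 195, 195, 196, 196, 195, 196, 195, 195, 196, 197, 194, 192, 191, 190, 190, 190, 185, 172, 193, 190, 190, 193, 193, 194, 194]
88 [121, 123, 121, 121, 128, 133, 133, 134, 134, 142, 177, 196, 193, 193, 193, 193, 193, 193, 193, 193, 194, 194, 193, 194, 194, 193, 194, 194, 193, 191, 189, 188, 188, 189, 188, 183, 150, 157, 194, 191, 192, 193, 194, 194]
92 [116, 117, 119, 118, 115, 105, 143, 141, 140, 141, 141, 143, 151, 177, 192, 190, 189, 188, 189, 188, 190, 189, 189, 190, 191, 189, 186, 183, 185, 185, 187, 187, 187, 189, 181, 158, 72, 114, 185, 192, 1
[... 324 characters left out ...]
123, 123, 122, 122, 117, 100, 109, 114, 118, 118, 114, 111, 104, 102, 116, 122, 122, 123, 122, 123, 122, 121, 122, 123, 122]
124 [121, 120, 119, 122, 122, 119, 122, 116, 98, 108, 114, 117, 119, 113, 111, 106, 101, 115, 121, 121, 120, 121, 121, 121, 121, 120, 119, 120]
130 [120, 121, 121, 121, 121, 121, 121, 117, 102, 107, 113, 117, 118, 114, 111, 106, 99, 106, 121, 121, 120, 120, 121, 121, 121, 122, 118, 102]
150 [155, 156, 155, 156, 155, 155, 156, 151, 116, 103, 110, 114, 117, 114, 112, 107, 105, 134, 157, 137, 102, 112, 114, 117, 118, 112, 109, 100]
170 [156, 156, 156, 156, 156, 156, 156, 157, 152, 97, 109, 114, 116, 115, 113, 108, 103, 123, 158, 156, 155, 155, 157, 153, 123, 99, 111, 116]
```

Emit:
{"name": "send_rows", "arguments": {
  "series": [
    [[0.1,0,-0.4,0,0],[0.1,1,-0.4,0,0],[0.1,2,-0.4,0,0],[0.1,3,-0.4,0,0],[0.1,4,-0.4,0,0],[0.1,5,-0.4,0,0],[0.1,6,-0.4,0,0],[0.1,6,-0.4,0,0]]
  ]
}}

```text
clock: 15.25
eef_pos: [481.2, 1.8, 178.0]
eef_rot: [-3.142, -0.0, 0.159]
wrist_force: [0.7, 0.3, -0.6]
finger_gap: 24.7
```

Emit:
{"name": "send_rows", "arguments": {
  "series": [
    [[0.1,2,0,0,0],[0.1,4,0,0,0],[0.1,6,0,0,0],[0.1,8,0,0,0],[0.1,10,0,0,0],[0.1,12,0,0,0],[0.1,12,0,0,0]]
  ]
}}

```text
clock: 15.95
eef_pos: [493.1, 3.7, 178.0]
eef_rot: [3.142, -0.0, 0.159]
wrist_force: [-0.0, 1.0, -0.8]
finger_gap: 25.0
```

Emit:
{"name": "send_rows", "arguments": {
  "series": [
    [[0.1,1,0,0,0],[0.1,2,0,0,0],[0.1,3,0,0,0],[0.1,4,0,0,0],[0.1,5,0,0,0],[0.1,5,0,0,0]]
  ]
}}

```text
clock: 16.55
eef_pos: [497.9, 4.3, 178.0]
eef_rot: [3.141, 0.0, 0.159]
wrist_force: [-0.6, -3.0, -1.0]
finger_gap: 24.8
```

Emit:
{"name": "send_rows", "arguments": {
  "series": [
    [[0.1,1,0,0,0],[0.1,2,0,0,0],[0.1,3,0,0,0],[0.1,3,0,0,0]]
  ]
}}

```text
clock: 16.95
eef_pos: [500.9, 4.9, 178.0]
eef_rot: [3.142, 0.0, 0.159]
wrist_force: [-2.3, -3.6, -0.8]
finger_gap: 24.8
```

Emit:
{"name": "send_rows", "arguments": {
  "series": [
    [[0.1,1,0,0,0],[0.1,2,0,0,0],[0.1,3,0,0,0],[0.1,3,0,0,0]]
  ]
}}

```text
clock: 17.35
eef_pos: [503.9, 5.4, 178.1]
eef_rot: [3.142, -0.0, 0.159]
wrist_force: [-1.9, -3.4, 0.0]
finger_gap: 24.5
```

Emit:
{"name": "send_rows", "arguments": {
  "series": [
    [[0.1,1.5,0,0,0],[0.1,3,0,0,0],[0.1,4.5,0,0,0],[0.1,6,0,0,0],[0.1,7.5,0,0,0],[0.1,7.5,0,0,0]]
  ]
}}

```text
clock: 17.95
eef_pos: [511.4, 6.6, 178.1]
eef_rot: [3.142, -0.0, 0.159]
wrist_force: [-2.4, -2.9, -0.5]
finger_gap: 24.6
```

Emit:
{"name": "send_rows", "arguments": {
  "series": [
    [[0.1,1.5,0,0,0],[0.1,3,0,0,0],[0.1,4.5,0,0,0],[0.1,6,0,0,0],[0.1,6,0,0,0]]
  ]
}}

```text
clock: 18.45
eef_pos: [517.4, 7.6, 178.1]
eef_rot: [3.142, -0.0, 0.159]
wrist_force: [-1.2, -1.8, -0.6]
finger_gap: 24.9
```

```bash
python3 - <<'E'
from h import *
ref=cv2.cvtColor(cv2.imread('full11.png'),cv2.COLOR_BGR2GRAY)[66:100,210:246]
w=cam('wrist'); g=cv2.cvtColor(w['img'],cv2.COLOR_RGB2GRAY); cv2.imwrite('full12.png',w['img'][:,:,::-1])
for s in (1,1.03,1.06):
    r=cv2.matchTemplate(g[:200,190:280],cv2.resize(ref,None,fx=s,fy=s),cv2.TM_CCOEFF_NORMED); _,v,_,l=cv2.minMaxLoc(r)
    c=(l[0]+190+18*s,l[1]+17*s); print(s,v,c,onz(w,*c,185).round(1))
w0=dict(w);T=np.eye(4);T[:3,:3]=R.from_euler('xyz',[3.14159,0,.1593]).as_matrix();T[:3,3]=[475.25,.43,178.04];w0['P']=T@w['T_tool_cam'];print('ref',onz(w0,228,83,185).round(1))
print(manip.read_state()['eef_pos'])
E
```

```text
1 0.6324284076690674 (208, 87) [598.7  41.  185. ]
1.03 0.6386155486106873 (208.54, 86.51) [599.   40.7 185. ]
1.06 0.6407375335693359 (209.08, 86.02) [599.2  40.5 185. ]
ref [559.9  24.4 185. ]
[517.30043566   7.57856769 178.07215133]
```

```bash
cat > studf.py <<'E'
from h import *
def knob(c):
    if c is None: c=cam('top')
    im=c['img'].astype(int); q=proj(c,(645,36,185)); u,v=int(q[0]),int(q[1])
    m=(im.max(2)<60); m[:v-25]=0;m[v+25:]=0;m[:,:u-14]=0;m[:,u+14:]=0
    n,lab,st,ce=cv2.connectedComponentsWithStats(m.astype(np.uint8))
    for i in range(1,n):
        if st[i,4]>15: print('blob',st[i].tolist(),ce[i].round(2),onz(c,*ce[i],183).round(1))
def circ(g,off):
    up=cv2.resize(g,None,fx=4,fy=4,interpolation=cv2.INTER_CUBIC)
    r=cv2.HoughCircles(cv2.GaussianBlur(up,(7,7),0),cv2.HOUGH_GRADIENT,1,40,param1=60,param2=18,minRadius=32,maxRadius=74)
    return None if r is None else [(np.r_[x[:2]/4+off,x[2]/4]).round(1).tolist() for x in r[0][:4]]
E
python3 - <<'E'
from studf import *
knob(None)
for f in ('full10.png','full11.png','full12.png'):
    g=cv2.imread(f,0); print(f,circ(g[0:200,195:270],[195,0]))
E
```

```text
blob [238, 173, 10, 10, 81] [242.44 177.47] [653.3  40.8 183. ]
full10.png [[226.9, 17.9, 15.9], [228.6, 29.1, 11.6], [208.1, 43.6, 13.3], [230.4, 46.9, 9.4]]
full11.png [[227.4, 84.9, 17.2], [234.6, 92.4, 12.1]]
full12.png [[229.6, 133.4, 15.8]]
```

```bash
cat >> studf.py <<'E'
def rel(w,px,z=183.5):
    T=Tst(); return (np.linalg.inv(T)@np.r_[onz(w,px[0],px[1],z),1])[:3].round(1)
def meas():
    w=cam('wrist'); g=cv2.cvtColor(w['img'],cv2.COLOR_RGB2GRAY); c=circ(g[0:260,195:270],[195,0]); print(c)
    if c: print('stud in tool',rel(w,c[0]))
    # tip: bright/any; return picture
    return w
E
python3 - <<'E'
from studf import *
w=meas()
print('tip w9-style rel', rel(w,(160/1,0)))
# tip in full10: crop(190,503)/5.4+(195,0)
print('tip tool', rel(w,(190/5.4+195,503/5.4),172.2), 'coil tool(w8)', rel(w,(269/2.7+150,326/2.7+120),Tst()[2,3]-8.3+9))
print('stud11',rel(w,(227.4,84.9)),'stud10',rel(w,(226.9,17.9)))
E
```

```text
[[249.6, 243.6, 13.7], [229.1, 133.4, 9.8]]
stud in tool [ 2.7  0.3 -5.4]
tip w9-style rel [123.7 -41.1  -5.3]
tip tool [ 83.4 -10.    5.9] coil tool(w8) [ 2.4  0.3 -0.7]
stud11 [ 86.7 -10.7  -5.4] stud10 [116.3 -10.4  -5.3]
```

The carriage is running ahead of the clip: the knob moved about 19 mm in the top view, and the stud is still about 21 mm from the seat. I keep pushing to the end of its stroke.

Emit:
{"name": "send_rows", "arguments": {
  "series": [
    [[0.1,1.5,0,0,0],[0.1,3,0,0,0],[0.1,4.5,0,0,0],[0.1,6,0,0,0],[0.1,6,0,0,0]]
  ]
}}

```text
clock: 19.1
eef_pos: [523.3, 8.5, 178.0]
eef_rot: [-3.142, -0.0, 0.159]
wrist_force: [-1.3, -2.5, 0.0]
finger_gap: 24.7
```

Emit:
{"name": "send_rows", "arguments": {
  "series": [
    [[0.1,1.5,0,0,0],[0.1,3,0,0,0],[0.1,4,0,0,0],[0.1,4,0,0,0]]
  ]
}}

```text
clock: 19.5
eef_pos: [527.2, 9.2, 178.1]
eef_rot: [3.142, -0.0, 0.159]
wrist_force: [-1.9, -4.0, -0.6]
finger_gap: 24.7
```

Emit:
{"name": "send_rows", "arguments": {
  "series": [
    [[0.1,1,0,0,0],[0.1,2,0,0,0],[0.1,3,0,0,0],[0.1,3,0,0,0]]
  ]
}}

```text
clock: 19.9
eef_pos: [530.1, 9.6, 178.1]
eef_rot: [-3.142, -0.0, 0.159]
wrist_force: [-1.9, -2.9, -0.4]
finger_gap: 24.8
```

Emit:
{"name": "send_rows", "arguments": {
  "series": [
    [[0.1,1,0,0,0],[0.1,2,0,0,0],[0.1,3,0,0,0],[0.1,3,0,0,0]]
  ]
}}

```text
clock: 20.3
eef_pos: [533.1, 10.1, 178.1]
eef_rot: [3.142, -0.0, 0.159]
wrist_force: [-1.7, -2.1, -0.4]
finger_gap: 25.2
```

Emit:
{"name": "send_rows", "arguments": {
  "series": [
    [[0.1,1,0,0,0],[0.1,2,0,0,0],[0.1,3,0,0,0],[0.1,3,0,0,0]]
  ]
}}

```text
clock: 20.7
eef_pos: [535.9, 10.5, 178.0]
eef_rot: [3.141, 0.0, 0.159]
wrist_force: [-1.8, -4.7, -1.1]
finger_gap: 24.6
```

```bash
python3 - <<'E'
from studf import *
knob(None); w=meas(); c=circ(cv2.cvtColor(w['img'][90:190,195:270],cv2.COLOR_RGB2GRAY),[195,90]); print(c,[rel(w,x) for x in c or []])
E
```

```text
blob [236, 165, 11, 10, 82] [241.21 169.55] [670.7  43.7 183. ]
[[249.9, 238.1, 12.9], [228.6, 136.6, 9.8]]
stud in tool [ 6.   0.4 -5.4]
[[228.6, 136.6, 9.8]] [array([ 61.7, -10.5,  -5.4])]
```

Emit:
{"name": "send_rows", "arguments": {
  "series": [
    [[0.1,1,0,0,0],[0.1,2,0,0,0],[0.1,2,0,0,0]]
  ]
}}

```text
clock: 21.1
eef_pos: [537.8, 10.6, 177.9]
eef_rot: [3.141, 0.001, 0.159]
wrist_force: [-3.8, -4.7, -0.6]
finger_gap: 24.8
```

Emit:
{"name": "send_rows", "arguments": {
  "series": [
    [[0.1,1,0,0,0],[0.1,2,0,0,0],[0.1,2,0,0,0]]
  ]
}}

```text
clock: 21.4
eef_pos: [539.7, 10.8, 177.9]
eef_rot: [3.141, 0.001, 0.159]
wrist_force: [-3.3, -6.7, -0.8]
finger_gap: 24.9
```

Emit:
{"name": "send_rows", "arguments": {
  "series": [
    [[0.1,0.5,0.3,0,0],[0.1,1,0.6,0,0],[0.1,1.5,0.6,0,0],[0.1,1.5,0.6,0,0]]
  ]
}}

```text
clock: 21.8
eef_pos: [540.9, 10.5, 177.8]
eef_rot: [3.141, 0.002, 0.159]
wrist_force: [-5.5, -6.6, 0.1]
finger_gap: 25.2
```

Emit:
{"name": "send_rows", "arguments": {
  "series": [
    [[0.1,0.5,0,0,0],[0.1,1,0,0,0],[0.1,1.5,0,0,0],[0.1,1.5,0,0,0]]
  ]
}}

```text
clock: 22.2
eef_pos: [542.2, 10.7, 177.7]
eef_rot: [3.141, 0.002, 0.159]
wrist_force: [-7.2, -6.9, 0.8]
finger_gap: 25.1
```

Emit:
{"name": "send_rows", "arguments": {
  "series": [
    [[0.1,0.5,0,0,0],[0.1,1,0,0,0],[0.1,1.5,0,0,0],[0.1,1.5,0,0,0]]
  ]
}}

```text
clock: 22.6
eef_pos: [543.6, 10.8, 177.6]
eef_rot: [3.141, 0.003, 0.159]
wrist_force: [-8.0, -6.9, -0.2]
finger_gap: 24.7
```

Emit:
{"name": "send_rows", "arguments": {
  "series": [
    [[0.1,0.5,0,0,0],[0.1,1,0,0,0],[0.1,1.5,0,0,0],[0.1,1.5,0,0,0]]
  ]
}}

```text
clock: 23.0
eef_pos: [545.6, 11.1, 177.9]
eef_rot: [3.141, 0.001, 0.159]
wrist_force: [-4.6, -6.6, -0.3]
finger_gap: 25.1
```

```bash
python3 - <<'E'
from studf import *
knob(None); w=cam('wrist'); c=circ(cv2.cvtColor(w['img'][90:210,195:270],cv2.COLOR_RGB2GRAY),[195,90]); print(c,[rel(w,x) for x in c or []])
E
```

```text
blob [236, 165, 11, 10, 81] [241.22 169.6 ] [670.6  43.7 183. ]
None []
```

Emit:
{"name": "send_rows", "arguments": {
  "series": [
    [[0.1,0.5,0,0,0],[0.1,1,0,0,0],[0.1,1.5,0,0,0],[0.1,1.5,0,0,0]]
  ]
}}

```text
clock: 23.5
eef_pos: [547.2, 11.4, 178.0]
eef_rot: [3.141, 0.001, 0.159]
wrist_force: [-2.8, -5.7, -0.1]
finger_gap: 24.9
```

Emit:
{"name": "send_rows", "arguments": {
  "series": [
    [[0.1,0.5,0,0,0],[0.1,1,0,0,0],[0.1,1.5,0,0,0],[0.1,1.5,0,0,0]]
  ]
}}

```text
clock: 23.9
eef_pos: [548.7, 11.6, 178.0]
eef_rot: [3.141, 0.0, 0.159]
wrist_force: [-2.0, -7.1, -0.1]
finger_gap: 24.7
```

Emit:
{"name": "send_rows", "arguments": {
  "series": [
    [[0.1,0.5,0,0,0],[0.1,1,0,0,0],[0.1,1.5,0,0,0],[0.1,1.5,0,0,0]]
  ]
}}

```text
clock: 24.3
eef_pos: [550.6, 11.9, 178.2]
eef_rot: [3.141, -0.001, 0.159]
wrist_force: [0.2, -6.3, -0.5]
finger_gap: 25.2
```

Emit:
{"name": "send_rows", "arguments": {
  "series": [
    [[0.1,0.3,0.3,0,0],[0.1,0.6,0.6,0,0],[0.1,1,0.6,0,0],[0.1,1,0.6,0,0]]
  ]
}}

```text
clock: 24.7
eef_pos: [551.5, 11.8, 178.1]
eef_rot: [3.141, -0.0, 0.159]
wrist_force: [-0.4, -3.8, -0.2]
finger_gap: 24.7
```

Emit:
{"name": "send_rows", "arguments": {
  "series": [
    [[0.1,0.3,0.3,0,0],[0.1,0.6,0.6,0,0],[0.1,0.8,0.6,0,0],[0.1,0.8,0.6,0,0]]
  ]
}}

```text
clock: 25.1
eef_pos: [552.2, 11.5, 178.0]
eef_rot: [-3.141, 0.0, 0.159]
wrist_force: [-3.7, -0.7, -0.4]
finger_gap: 24.5
```

```bash
python3 - <<'E'
from studf import *
print(manip.read_state()['wrist_force'])
knob(None); w=cam('wrist'); cv2.imwrite('full13.png',w['img'][:,:,::-1]); g=cv2.cvtColor(w['img'],cv2.COLOR_RGB2GRAY)
for lo in (110,130):
    c=circ(g[lo:lo+90,200:262],[200,lo]); print(c,[rel(w,x) for x in c or []])
save(w,'w12.png',(185,90,130,130),4.5)
E
```

```text
[-3.66336556 -0.74037463 -0.4446772 ]
blob [236, 165, 11, 10, 81] [241.22 169.6 ] [670.6  43.7 183. ]
None []
None []
```

View pics/w12.png

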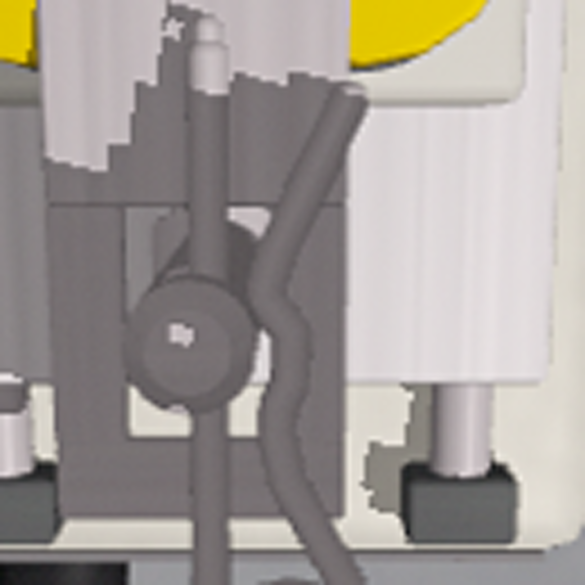

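```bash
python3 - <<'E'
from studf import *
w=cam('wrist'); p=lambda x,y:(x/4.5+185-.4,y/4.5+90-.4)
z=Tst()[2,3]-8.3+2.5
tip=rel(w,p(208,15),z); print('tip',tip)
for q,zz in (((192,345),183.7),((185,345),186.5)): print('stud',rel(w,p(*q),zz))
for n,q in dict(throat=(255,288),belly=(305,325),bump=(262,400)).items(): print(n,rel(w,p(*q),z)-tip+[83,0,0])
T=Tst()
def pj(x,y,zz): 
    v=T@np.r_[x,y,T[2,3]-zz,1]; return ((proj(w,v[:3])-[184.6,89.6])*4.5).round(0)
for x in (43,44,45,46,47,48): print(x,'top ring px',pj(x,-10.3,183.7),'hole px',pj(x,-10.3,172.5))
E
```

```text
tip [83.4 -9.7  5.8]
stud [ 46.4 -11.5  -5.7]
stud [ 46.8 -12.1  -8.5]
throat [51.1  5.3  0. ]
belly [46.5 11.5  0. ]
bump [37.   6.1  0. ]
43 top ring px [202. 374.] hole px [208. 356.]
44 top ring px [202. 365.] hole px [208. 349.]
45 top ring px [202. 357.] hole px [208. 341.]
46 top ring px [202. 348.] hole px [207. 333.]
47 top ring px [202. 340.] hole px [207. 324.]
48 top ring px [202. 331.] hole px [207. 316.]
```

The final picture shows the leg through the stud and the throat past it. The ring centre at (192,345) puts the stud at tool x ≈ 45.5–46.5, while the seat is at 42.4, so about 3 mm remain. I ease on while watching the force.

Emit:
{"name": "send_rows", "arguments": {
  "series": [
    [[0.1,0.5,0,0,0],[0.1,1,0,0,0],[0.1,1,0,0,0],[0.1,1,0,0,0]]
  ]
}}

```text
clock: 25.65
eef_pos: [553.5, 11.7, 178.2]
eef_rot: [-3.142, -0.001, 0.159]
wrist_force: [0.2, -0.3, -1.3]
finger_gap: 24.7
```

Emit:
{"name": "send_rows", "arguments": {
  "series": [
    [[0.1,0.5,0,0,0],[0.1,0.8,0,0,0],[0.1,0.8,0,0,0],[0.1,0.8,0,0,0]]
  ]
}}

```text
clock: 26.05
eef_pos: [554.1, 11.7, 178.1]
eef_rot: [-3.142, -0.0, 0.159]
wrist_force: [-0.9, -0.1, -0.6]
finger_gap: 24.7
```

Emit:
{"name": "send_rows", "arguments": {
  "series": [
    [[0.1,0.4,0,0,0],[0.1,0.8,0,0,0],[0.1,0.8,0,0,0],[0.1,0.8,0,0,0]]
  ]
}}

```text
clock: 26.45
eef_pos: [554.9, 11.9, 178.1]
eef_rot: [-3.142, -0.0, 0.159]
wrist_force: [-0.6, 0.1, 0.4]
finger_gap: 24.6
```

```bash
python3 - <<'E'
from studf import *
s=manip.read_state(); print(s['wrist_force'],s['eef_pos'])
w=cam('wrist'); cv2.imwrite('full14.png',w['img'][:,:,::-1])
# subpixel shift of stud top patch between full13 and now
a=cv2.imread('full13.png',0); g=cv2.cvtColor(w['img'],cv2.COLOR_RGB2GRAY)
x0,y0=215,150; ref=a[y0:y0+32,x0:x0+26]
F=4; A=cv2.resize(ref,None,fx=F,fy=F,interpolation=cv2.INTER_CUBIC); B=cv2.resize(g[y0-10:y0+60,x0-8:x0+40],None,fx=F,fy=F,interpolation=cv2.INTER_CUBIC)
r=cv2.matchTemplate(B,A,cv2.TM_CCOEFF_NORMED); _,v,_,l=cv2.minMaxLoc(r); d=np.array(l)/F-[8,10]; print('match',v,d)
p=np.array([227.3,166.3]); print(rel(w,p,183.7),rel(w,p+d,183.7))
# glint/edge rows along column of stud centre
for f,im in (('13',a),('14',g)): print(f,im[140:190,226].tolist())
E
```

```text
[-0.6498352   0.09224205  0.40263687] [554.9115285   11.85376011 178.06306488]
match 0.8836721181869507 [-0.25  5.  ]
[ 46.4 -11.5  -5.6] [ 43.7 -11.6  -5.6]
13 [114, 115, 101, 88, 87, 89, 90, 90, 87, 111, 106, 89, 104, 111, 111, 110, 111, 112, 111, 116, 116, 114, 107, 189, 192, 192, 185, 121, 116, 116, 114, 114, 114, 112, 112, 113, 112, 112, 98, 96, 89, 155, 183, 209, 211, 213, 190, 101, 108, 115]
14 [98, 101, 103, 100, 101, 102, 94, 86, 88, 83, 80, 89, 89, 86, 104, 99, 88, 99, 110, 112, 110, 110, 110, 106, 191, 194, 192, 190, 190, 192, 184, 186, 121, 113, 115, 115, 115, 114, 113, 112, 111, 111, 112, 98, 97, 95, 87, 187, 210, 210]
```

Emit:
{"name": "send_rows", "arguments": {
  "series": [
    [[0.1,0.4,0,0,0],[0.1,0.8,0,0,0],[0.1,0.8,0,0,0],[0.1,0.8,0,0,0]]
  ]
}}

```text
clock: 26.9
eef_pos: [555.6, 11.9, 178.1]
eef_rot: [-3.142, -0.0, 0.159]
wrist_force: [-0.5, 0.7, -0.7]
finger_gap: 24.6
```

Emit:
{"name": "send_rows", "arguments": {
  "series": [
    [[0.3,0,0,0,0],[0.45,0,0,0,0],[0.5,0,0,0,0],[0.5,0,0,0,0]]
  ]
}}

```text
clock: 27.3
eef_pos: [555.6, 11.9, 178.1]
eef_rot: [3.142, -0.0, 0.159]
wrist_force: [0.4, -0.1, -0.6]
finger_gap: 46.0
```

```bash
python3 - <<'E'
from studf import *
s=manip.read_state(); print(s['wrist_force'],s['eef_pos'],s['finger_gap'])
w=cam('wrist'); g=cv2.cvtColor(w['img'],cv2.COLOR_RGB2GRAY); a=cv2.imread('full14.png',0); cv2.imwrite('full15.png',w['img'][:,:,::-1])
print('col226',g[145:195,226].tolist())
for f,im in (('14',a),('15',g)):
    print(f,'tipcol',im[80:115,231].tolist(),'coil col249',im[225:290,249].tolist())
    print('leg row115',im[115,215:245].tolist()); print('leg row205',im[205,218:245].tolist())
E
```

```text
[ 0.35498193 -0.12855889 -0.6364698 ] [555.62463725  11.89813678 178.09519118] 46.045975443189484
col226 [98, 100, 93, 92, 93, 91, 93, 92, 89, 89, 102, 103, 90, 91, 110, 109, 109, 111, 111, 111, 113, 115, 114, 114, 116, 114, 115, 112, 113, 114, 114, 116, 114, 113, 112, 111, 110, 111, 112, 101, 98, 96, 89, 123, 166, 167, 210, 162, 103, 109]
14 tipcol [182, 183, 183, 183, 182, 183, 183, 182, 183, 182, 183, 183, 186, 155, 170, 185, 194, 196, 197, 164, 176, 186, 195, 196, 195, 195, 195, 195, 195, 196, 197, 203, 121, 108, 110] coil col249 [121, 119, 112, 108, 96, 152, 153, 153, 152, 153, 152, 151, 152, 153, 153, 153, 152, 154, 154, 153, 153, 152, 152, 152, 153, 156, 109, 99, 105, 102, 92, 122, 148, 164, 183, 187, 185, 184, 156, 152, 152, 153, 151, 153, 151, 153, 153, 154, 152, 153, 151, 154, 152, 153, 154, 155, 154, 153, 153, 154, 154, 153, 153, 153, 151]
leg row115 [110, 114, 115, 117, 116, 116, 118, 114, 114, 115, 110, 97, 105, 110, 115, 118, 111, 108, 103, 100, 108, 115, 113, 113, 116, 119, 118, 119, 117, 116]
leg row205 [117, 117, 116, 118, 116, 116, 116, 118, 114, 100, 103, 110, 112,
[... 195 characters left out ...]
 203, 203, 203, 203, 205, 205, 205, 205, 205, 205, 206, 212] coil col249 [114, 110, 104, 102, 152, 151, 151, 151, 152, 151, 151, 152, 151, 152, 153, 153, 153, 153, 153, 154, 154, 122, 97, 104, 111, 103, 91, 113, 139, 161, 178, 185, 186, 185, 153, 150, 152, 152, 151, 152, 151, 152, 152, 151, 151, 153, 153, 153, 153, 151, 151, 151, 153, 153, 152, 154, 155, 154, 153, 152, 153, 153, 153, 152, 152]
leg row115 [110, 115, 116, 116, 117, 116, 116, 116, 114, 111, 101, 99, 106, 107, 112, 122, 123, 117, 110, 96, 106, 114, 113, 114, 116, 119, 117, 118, 117, 117]
leg row205 [115, 115, 115, 116, 115, 115, 117, 115, 112, 95, 105, 111, 112, 109, 108, 104, 99, 97, 116, 114, 114, 114, 115, 114, 114, 115, 115]
```

Emit:
{"name": "send_rows", "arguments": {
  "series": [
    [[0.5,0,0,-5,0],[0.5,0,0,-15,0],[0.5,0,0,-35,0],[0.5,0,0,-60,0],[0.5,-20,0,-90,0],[0.5,-40,0,-100,0],[0.5,-40,0,-100,0],[0.5,-40,0,-100,0],[0.5,-40,0,-100,0]]
  ]
}}

```text
clock: 28.25
eef_pos: [516.4, 5.6, 277.6]
eef_rot: [-3.141, 0.001, 0.159]
wrist_force: [0.1, 0.2, 0.0]
finger_gap: 47.0
```

```bash
python3 - <<'E'
from studf import *
s=manip.read_state(); print(s['wrist_force'],s['eef_pos'],s['eef_rot'])
knob(None)
w=cam('wrist'); g=cv2.cvtColor(w['img'],cv2.COLOR_RGB2GRAY); cv2.imwrite('full16.png',w['img'][:,:,::-1])
for t in ('clip',):
    for r in manip.silhouettes(t,w)[:2]: 
        print(r['rect'],r['conf']); m=r['pixels']
        x,y,ww,h=[int(v) for v in r['rect']]
        if r['conf']>.5:
            for v in range(y-1,y+h+2,2): print(v,np.nonzero(m[v])[0][[0,-1]].tolist() if m[v].any() else '')
n=np.array([-np.sin(.159),np.cos(.159)]);u=np.array([np.cos(.159),np.sin(.159)])
c=circ(g[0:160,215:275],[215,0]); print(c,[onz(w,x[0],x[1],184).round(1) for x in c or []])
b=cam('top'); a=cam('scene')
for t in ('jar','dropper','glove_box','clip'): print(t,[(np.round(r['rect']).tolist(),round(r['conf'],2)) for r in manip.find_in(t,b)[:1]],[(np.round(r['rect']).tolist(),round(r['conf'],2)) for r in manip.find_in(t,a)[:1]])
E
```

```text
[0.07693616 0.2161848  0.0378725 ] [516.38595732   5.6251104  277.55884031] [-3.14138432e+00  7.98796633e-04  1.59322224e-01]
blob [236, 165, 11, 10, 82] [241.21 169.55] [670.7  43.7 183. ]
[233.2, 46.4, 33.1, 118.3] 0.62
45 
47 [237, 237]
49 [236, 238]
51 [235, 238]
53 [235, 238]
55 [235, 238]
57 [235, 257]
59 [235, 258]
61 [235, 258]
63 [235, 258]
65 [234, 257]
67 [234, 256]
69 [234, 255]
71 [234, 254]
73 [233, 253]
75 [233, 252]
77 [233, 251]
79 [234, 250]
81 [234, 249]
83 [234, 248]
85 [234, 247]
87 [234, 247]
89 [236, 246]
91 [241, 247]
93 [242, 248]
95 [244, 249]
97 [245, 249]
99 [245, 250]
101 [245, 249]
103 [245, 249]
105 [245, 249]
107 [244, 248]
109 [244, 248]
111 [237, 247]
113 [234, 248]
115 [234, 248]
117 [234, 249]
119 [234, 249]
121 [234, 250]
123 [234, 252]
125 [234, 253]
127 [234, 254]
129 [234, 255]
131 [234, 256]
133 [234, 257]
135 [234, 259]
137 [234, 260]
139 [234, 260]
141 [234, 261]
143 [234, 262]
145 [234, 262]
147 [234, 263]
149 [234, 263]
151 [234, 263]
153 [235, 263]
155 [235, 262]
157 [236, 262]
159 [237, 260]
161 [239, 258]
163 [242, 256]
165 
[13.9, 0.0, 52.5, 15.0] 0.31
[[249.4, 151.6, 10.1], [233.6, 100.9, 11.1], [263.9, 134.4, 9.4], [235.1, 2.6, 12.9]] [array([557.4,  12.1, 184. ]), array([595. ,  30.8, 184. ]), array([573.1,   2.7, 184. ]), array([663.9,  39.9, 184. ])]
jar [([384.0, 247.0, 28.0, 21.0], 0.97)] [([179.0, 148.0, 11.0, 25.0], 0.85)]
dropper [([133.0, 159.0, 27.0, 24.0], 0.64)] [([326.0, 236.0, 22.0, 39.0], 0.91)]
glove_box [([327.0, 124.0, 99.0, 57.0], 0.72)] [([114.0, 188.0, 82.0, 59.0], 0.8)]
clip [] []
```

```bash
python3 - <<'E'
from studf import *
w=cam('wrist'); s=onz(w,233.6+.0,100.9,184.5)
u=np.array([np.cos(.159),np.sin(.159),0]);n=np.array([-u[1],u[0],0])
for z in (172.5,177): t=onz(w,236.5,46.5,z); print('tip',z,((t-s)@u).round(1),((t-s)@n).round(1))
for z in (173,177): c=onz(w,249,151,z); print('coil',z,((c-s)@u).round(1),((c-s)@n).round(1))
g=cv2.cvtColor(w['img'],cv2.COLOR_RGB2GRAY); print(g[80:120,233].tolist()); print(g[100,215:255].tolist())
E
```

```text
tip 172.5 41.8 -2.2
tip 177 41.1 -2.4
coil 173 -41.1 -12.2
coil 177 -40.6 -12.2
[114, 104, 139, 201, 202, 202, 200, 204, 132, 121, 143, 144, 145, 145, 190, 191, 188, 187, 187, 186, 189, 189, 187, 185, 183, 184, 180, 162, 162, 159, 166, 177, 179, 166, 202, 203, 203, 203, 207, 138]
[180, 107, 110, 114, 115, 115, 115, 117, 113, 113, 128, 127, 134, 170, 191, 189, 189, 189, 189, 189, 189, 189, 189, 189, 189, 188, 185, 186, 184, 163, 109, 159, 185, 203, 188, 181, 188, 186, 186, 188]
```

```bash
python3 -c "
from h import *
s=manip.read_state(); print(s['clock'],s['wrist_force'],np.abs(s['qd']).max()); print(manip.sign_off())"
```

```text
28.95 [ 0.36469513  0.44888056 -0.40830753] 0.0011402736260454204
the job is handed in; nothing more can be done
None
```

The bar is down, the clip is in the stud and released, and I handed the job in at about 29 s of the 70 s. No verdict is reported, so the checks below are my own measurements.

- **Bar:** I pressed the knob down along its arc until the reaction rose to 11 N. The tool stopped at z 193.2, against a computed level height of 193. In the top view the knob was still at the same spot at the end. I did not measure the bar angle again after the clip went in.
- **Clip:** The straight leg went into the hole with no contact force. The clip pushed the carriage to the end of its stroke, about 37 mm. The sprung leg then took about 9 N at most along the leg (11 N in all, with the sideways part), snapped, and the force fell to about 0.5 N where I opened the gripper.
- **Seat position:** After retreating, the wrist camera put the tip 41.1–41.8 mm past the stud (nominal 41) and the coil 41 mm before it (nominal 42). That is home within about 1 mm along the leg.
- **Disagreements:** Sideways, the camera read 2.2–2.4 mm off centre, more than the 1.5 mm clearance allows; I put the excess down to calibration. An earlier view, taken just before release, suggested the seat was still about 1.2 mm short. Both are inside the 4 mm limit.
- **Droop:** On release the coil sagged by roughly 5 mm, a tilt of about 0.1 rad, which is within the 0.45 rad limit.
- **Bystanders:** The jar, dropper bottle and glove box were detected within about 3 px of their first positions in both fixed cameras. The finder did not report the seated clip in those cameras.
- **Robot:** It is clear of everything and still, with wrist force readings under 0.5 N.

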